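# Clear the welding table

### The job

Clear up the welding table: put both red-headed clamping bolts in the red bin and the blue angle stop in the blue bin, and stand the yellow-handled file upright, handle up, in the steel cup with its tip down on the bottom. Set each piece down rather than dropping it, and leave the other things on the table where they are.

Things in the scene. Friction and masses are not known exactly. Their poses are not given: they have to be found in the camera images.
- bolt1: Clamping bolt standing upright on the table: bare steel shank 28 mm diameter, 45 mm tall, with a red round head on it, 42 mm diameter and 20 mm tall (65 mm in all). Origin at the centre of its foot, z along it towards the head. About 0.2 kg.
- bolt2: The second clamping bolt, the same as bolt1.
- stop: Blue steel angle stop (L section) on the table. Foot 36 mm (its x) by 60 mm (its y) by 10 mm thick; on the foot's +x edge stands a wall 12 mm thick (x from +6 to +18 mm), 60 mm long in y, its top 50 mm above the underside. Origin at the centre of the underside. About 0.26 kg.
- file: Hand file, 225 mm long. Origin at the middle of its tip, z along the file towards the handle. Flat steel blade 14 mm (x) by 6 mm (y) from z = 0 to 112 mm; yellow round handle 24 mm in diameter from z = 122 to 215 mm, narrowing to its end at 225 mm. At the start it lies in the green rest, handle end raised, sloping 22 degrees from level. About 0.14 kg.
- rest: Green fixed file rest, 44 mm wide; origin on the table, under the middle of the file, which lies along the rest's y axis with its handle towards +y. It holds the tip (channel 34 mm long, axis 16 mm above the table at the tip) and, in a fork 38 mm wide, the file between z = 122 and 136 mm of its length; the rest of the handle is free on all sides.
- cup: Steel cup fixed to the table, open at the top: outer diameter 52 mm, wall 3 mm (46 mm inside), 100 mm tall, inner floor 5 mm above its underside. Origin at the centre of the underside.
- red_bin: Red open bin fixed to the table, 170 mm (its x) by 120 mm (its y), 50 mm tall, walls and floor 4 mm thick. Origin at the centre of the underside. For the bolts.
- blue_bin: Blue open bin fixed to the table, of the same size and origin as the red one. For the angle stop.
- magnet: Bystander: orange gable-shaped welding magnet, 50 by 16 by 46 mm, standing among the bolts and the stop. Origin at the centre of its underside.
- nut: Bystander: brass hexagon nut, 40 mm across its corners, 16 mm tall. Origin at the centre of its underside.
- tape: Bystander: black and yellow tape measure, 65 by 40 by 65 mm. Origin at the centre of its underside.
- collar: Bystander: steel collar, 90 mm in diameter, 50 mm tall. Origin at the centre of its underside.
- brush: Bystander: brush lying on the table near its far edge, about 20 cm long. Origin under its middle.
There are look-alikes about, which are no part of the job. What is shaped like the red_bin but black is not meant. There is more than one size of the stop; the job needs the larger.

How it is judged:
By the outcome, as a careful person would: the job done as asked, in the order asked, and still so for the second after the job is handed in, with the robot touching nothing.
It also fails if it takes over 72 s, if anything falls off the work surface, if the arm or the gripper's body presses on something with over 40 N, if the wrist force passes 120 N, or if a joint passes its speed limit or range.

### The arm

A 6-joint arm with a two-finger parallel gripper is mounted at the origin on the work surface. World frame = base frame: x ahead of the robot, y to its left, z up, the work surface at z = 0. Lengths are in m, angles in rad, forces in N, time in s.
With the tool pointing down it reaches from about 0.25 to 0.725 m from the base axis. Payload 4 kg.
Tool frame: the origin (TCP) lies midway between the tips of the shut fingers; the grasp point (between the pads) lies 19 mm behind it (bot.grip_depth is the distance from the TCP to the grasp point, in m); z points along the fingers, y is the line along which they close (so a half turn about z gives the same grasp; the last joint's range is limited). The gripper opens to 85 mm and grips with 20 to 120 N. Pads are 22 mm wide; open, the fingers measure 114 mm over their backs; the gripper's body (76 mm by 85 mm) begins 54 mm behind the grasp point. The pads swing forward as they close: fully open they stand 13 mm farther back than shut.
Start: joints at [1.163, 0.241, 0.005, 1.335, 0, 1.571], TCP at [0.198, 0.459, 0.231] pointing down, gripper open.
Joint ranges: [-2.72, 2.72], [-1.05, 1.87], [-1.09, 1.28], [-1.99, 2.15], [-1.42, 1.44], [-3.14, 3.14]. Speed limits (rad/s): [2.79, 2.79, 3.14, 3.14, 3.14, 3.14].

### API

Orientations are given as a unit quaternion [x, y, z, w].
In Python, from workcell import bot gives the robot as it stands.
- The arm moves only by the shell command python3 -m creep 'ROWS'. ROWS is JSON, one flat list of numbers, 5 for each row, row after row: the shift along the world's x, y, z in m, then the turn about the world's z in rad, then the finger opening in m, from 0 to 0.0854. In form: [x, y, z, twist, claw, x, y, z, twist, claw, ...]. A call has 1 to 10 rows; each row is the pose to reach, as a shift and turn from the pose commanded when the call began; what a row does not reach only later rows make up. A row lasts 1/12 s, in which the tool goes at most 41.7 mm and 7.16 degrees, less where a joint would pass 70% of its speed; a pose out of reach is approached as far as the arm can. A call with a gripper value outside its range is refused whole. The fingers move at their own pace and stop on an object; the grip force is fixed at half the most. Time passes only in rows, so rows that repeat a pose let the fingers close. It gives the time, the measured TCP pose, the force, the opening and the grip force at its end, in the units of the state.
- bot.get_obs(): the state, without advancing time (a new reading comes with each control period).
- bot.camera(name): name is "side" or "top" or "wrist"; returns a dict with "pixels" (384x512x3 uint8, red, green, blue), "camera_matrix" (3x3 intrinsics, pixels), "dist_coeffs" ([k1, k2, p1, p2, k3] as OpenCV has them; the pictures are not rectified), "extrinsics" (4x4, takes a point from world to camera coordinates); the wrist camera has in their place "T_tool_cam" (4x4, takes a point from camera to tool coordinates, whose origin is the TCP and whose axes are the flange's). Camera axes: x right, y down, z forward; pixel columns grow to the right and rows downward; lengths in m; the calibration is good to about 2 mm. A picture is of the moment at which its call begins: read the wrist's pose just before it. There is no depth.
- bot.job_done(): hands the job in; it is judged then, once.
Trained networks look in the newest picture that a camera, given by its name, has taken for a name from the list of things; names that differ only in an ending like _2 or _b are one class to them, and where a whole thing is asked for, a point or a joint stands for the part that bears it (a point fixed in the world has none). Each returns a list of dicts, best first, with "score" (0 to 1); they miss things now and then, are a little off and sometimes report something else, mostly with a low value. They report only what shows in the picture. A call takes as long as a camera call. They do not tell look-alikes from the thing itself.
- bot.look_for(camera, thing): "centre" ([column, row] as shares, 0 to 1, of the picture: columns of its width, rows of its height, amid what is visible of it).
- bot.place_of(camera, thing): "centre" ([column, row] as shares, 0 to 1, of the picture: columns of its width, rows of its height: a listed point, or the origin of a listed thing).
The state is a dict: "clock": time; "joint_pos": joint angles; "joint_vel": joint speeds; "tau": joint torques, N m; "eef_pos": TCP position; "tool_rot": TCP orientation; "ft_force": force on the tool from outside, world axes, zero at the start; "ft_torque": the same for the moment, N m; "grip_width": finger opening in m; "grasp_force": force on a finger pad.
Only numpy, scipy, OpenCV 4.12 (cv2) and the standard library are available. Lean on these libraries where they do the work, as an engineer would, in place of code of your own. Each camera call takes 0.05 s, during which the arm holds its last target. There are 200 camera calls.

## Working session

There is one attempt and no reset: what is moved stays moved. The work goes in short steps, Python scripts to look and compute and a shell command to move; the robot and the scene stay as the last step left them, time stands still between calls to the robot, and variables do not carry over. Pictures are saved under pics/ and viewed, at most 10 in all, crops included, and the job is handed in when it is done.

```bash
mkdir -p pics; ls; cat > h.py <<'E'
import numpy as np, cv2
from workcell import bot
def ray(c,px):
    u=cv2.undistortPoints(np.array([[px]],float),np.array(c["camera_matrix"]),np.array(c["dist_coeffs"]))[0,0]
    d=np.array([u[0],u[1],1.]); E=np.array(c["extrinsics"]); R=E[:3,:3]
    return -R.T@E[:3,3], R.T@d
def onz(c,px,z):
    o,d=ray(c,px); return o+d*(z-o[2])/d[2]
def proj(c,P):
    E=np.array(c["extrinsics"]); r,_=cv2.Rodrigues(E[:3,:3])
    return cv2.projectPoints(np.array(P,float).reshape(-1,3),r,E[:3,3],np.array(c["camera_matrix"]),np.array(c["dist_coeffs"]))[0][:,0]
def wristcam(c,o):
    from scipy.spatial.transform import Rotation as R
    T=np.eye(4);T[:3,:3]=R.from_quat(o["tool_rot"]).as_matrix();T[:3,3]=o["eef_pos"]
    c["extrinsics"]=np.linalg.inv(T@np.array(c["T_tool_cam"])); return c
def save(c,n): cv2.imwrite(f"pics/{n}.png",c["pixels"][:,:,::-1])
E
python3 - <<'E'
from h import *
for n in("top","side"):
    c=bot.camera(n); save(c,n+"0")
    print(n,ray(c,(256,192)))
    for t in "bolt1 stop file rest cup red_bin blue_bin magnet nut tape collar brush".split():
        for r in bot.place_of(n,t):
            if r["score"]<.25: continue
            p=np.array(r["centre"])*[512,384]; print(t,round(r["score"],2),p.round(),onz(c,p,0).round(3))
print(bot.get_obs())
E
```

```text
pics
top (array([0.22826183, 0.00763268, 1.29473537]), array([ 0.19680479,  0.01917819, -0.98047418]))
bolt1 0.66 [254. 208.] [0.435 0.038 0.   ]
bolt1 0.56 [317. 196.] [ 0.475 -0.163  0.   ]
stop 0.55 [201. 225.] [0.381 0.206 0.   ]
stop 0.51 [216. 196.] [0.475 0.162 0.   ]
stop 0.3 [231. 141.] [0.66  0.115 0.   ]
stop 0.25 [160. 200.] [0.461 0.343 0.   ]
file 0.79 [339. 142.] [ 0.658 -0.243  0.   ]
rest 0.63 [308. 145.] [ 0.645 -0.137  0.   ]
rest 0.44 [286. 196.] [ 0.474 -0.064  0.   ]
cup 0.65 [229. 143.] [0.655 0.124 0.   ]
red_bin 0.77 [161. 198.] [0.468 0.34  0.   ]
red_bin 0.69 [149. 273.] [0.229 0.366 0.   ]
blue_bin 0.74 [366. 187.] [ 0.503 -0.323  0.   ]
magnet 0.57 [285. 195.] [ 0.478 -0.06   0.   ]
tape 0.83 [226. 106.] [ 0.785  0.135 -0.   ]
collar 0.94 [362. 127.] [ 0.711 -0.321  0.   ]
collar 0.32 [216. 195.] [0.477 0.163 0.   ]
brush 0.66 [289. 109.] [ 0.775 -0.076  0.   ]
side (array([0.09367096, 0.98780178, 0.8400435 ]), array([ 0.30763841, -0.72304893, -0.61871184]))
bolt1 0.75 [288. 165.] [ 0.472 -0.163  0.   ]
bolt1 0.61 [276. 204.] [0.437 0.035 0.   ]
bolt1 0.2
[... 605 characters left out ...]
 0.   ]
{'clock': 1.3, 'joint_pos': array([1.16297756e+00, 2.40605986e-01, 5.00842135e-03, 1.33519267e+00,
       1.46534817e-05, 1.57078028e+00]), 'joint_vel': array([-0.00117236,  0.00121242, -0.00083693,  0.000862  ,  0.00038577,
        0.0014061 ]), 'tau': array([ 3.29296279e-05, -3.72216332e+01,  2.52690428e+01,  1.48640949e-03,
        1.73977996e-04, -1.24317290e-05]), 'eef_pos': array([0.19830246, 0.45900178, 0.23130669]), 'tool_rot': array([ 2.02491399e-01,  9.79284041e-01,  4.46839786e-06, -6.55772945e-06]), 'ft_force': array([-0.55975655,  0.53506594,  0.20307212]), 'ft_torque': array([-0.08971639, -0.02386832,  0.02576267]), 'grasp_force': 0.0, 'grip_width': 0.08548042555922715}
```

```bash
python3 - <<'E'
import cv2
a=cv2.imread("pics/top0.png"); b=cv2.imread("pics/side0.png")
cv2.imwrite("pics/v1.png",cv2.resize(a[80:320,110:410],None,fx=2.5,fy=2.5,interpolation=cv2.INTER_CUBIC))
cv2.imwrite("pics/v2.png",cv2.resize(b[100:350,120:370],None,fx=2.4,fy=2.4,interpolation=cv2.INTER_CUBIC))
E
```

```text
(no output)
```

View pics/v1.png

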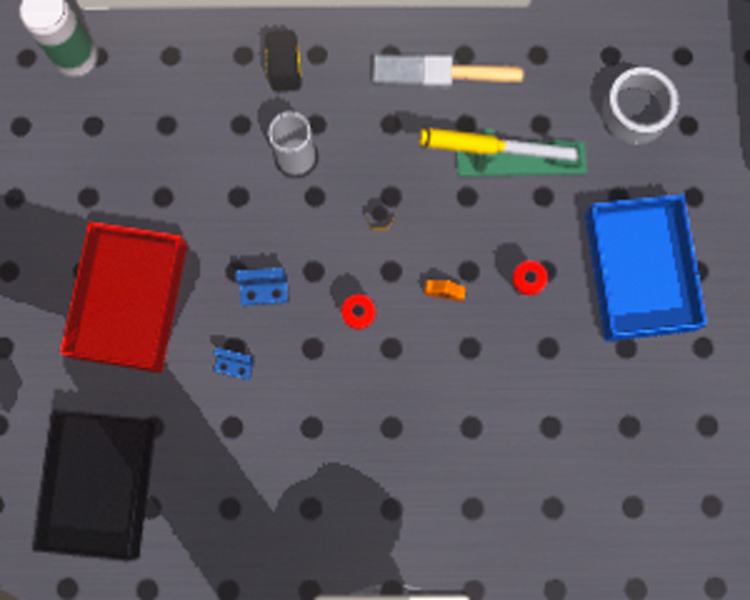

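View pics/v2.png

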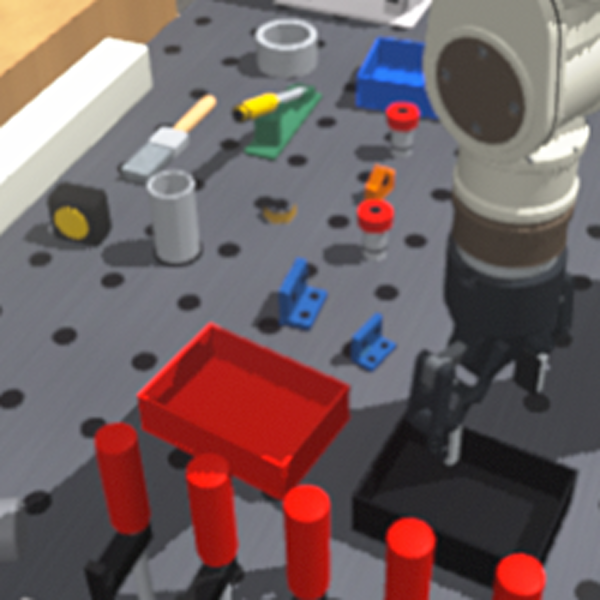

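Top crop (v1): candidate red things are the bolt heads at full (253,204) and (322,191), the red bin at (160,199) and the red clamps in the side view's front row, which are background. The bin look-alike is black, at (149,274). Of the stops, the larger is at (215,194) and the smaller at (203,225). The cup is at (228,139); the file's handle points +y, near (290,136). The white and green bottle at (133,95) is a distractor.

I choose both bolts, the larger stop and the red bin, and measure those now.

```bash
python3 - <<'E'
from h import *
c=bot.camera("top"); im=c["pixels"]; hsv=cv2.cvtColor(im,cv2.COLOR_RGB2HSV)
H,S,V=[hsv[:,:,i].astype(int) for i in range(3)]
masks={"red":((H<6)|(H>174))&(S>150)&(V>90),"blue":(H>98)&(H<125)&(S>130)&(V>60),"yellow":(H>22)&(H<33)&(S>150)&(V>100),"orange":(H>8)&(H<20)&(S>170)&(V>100),"green":(H>60)&(H<90)&(S>90)}
Z={"red":.065,"blue":.05,"yellow":.06,"orange":.04,"green":0.01}
for k,m in masks.items():
    n,l,st,ce=cv2.connectedComponentsWithStats(m.astype(np.uint8))
    for i in range(1,n):
        if st[i,4]<40: continue
        pts=np.argwhere(l==i)[:,::-1].astype(np.float32)
        W=np.array([onz(c,p,Z[k])[:2] for p in pts]); r=cv2.minAreaRect((W*1000).astype(np.float32))
        print(k,st[i],ce[i].round(1),onz(c,ce[i],Z[k]).round(4),"rect",np.round(r[0],1),np.round(r[1],1),round(r[2],1))
s=bot.camera("side"); im=s["pixels"]; hsv=cv2.cvtColor(im,cv2.COLOR_RGB2HSV)
# cup overlay check etc
for nm,c2 in(("top",c),("side",s)):
    for t in("cup","stop","bolt1"):
        for r in bot.place_of(nm,t)[:2]:
            p=np.array(r["centre"])*[512,384]; print(nm,t,onz(c2,p,0).round(4))
a=c["pixels"][120:215,190:345]; 
cv2.imwrite("pics/v3.png",cv2.resize(a[:,:,::-1],None,fx=5,fy=5,interpolation=cv2.INTER_CUBIC))
E
```

```text
red [ 134  168   51   61 2264] [159.3 198.1] [0.456  0.3286 0.065 ] rect [457.1 328.8] [129.1 172.2] 80.7
red [315 184  14  14 146] [321.4 190.6] [ 0.4794 -0.1688  0.065 ] rect [ 479.6 -169.1] [40.1 41. ] 88.5
red [ 38 192  25  16 238] [ 49.7 199.7] [0.4505 0.68   0.065 ] rect [449.8 679.8] [85.4 32.5] 71.8
red [246 197  14  15 142] [252.9 204.3] [0.4371 0.041  0.065 ] rect [437.  41.] [42.7 39.5] 26.3
red [466 197  26  16 270] [478.7 204.7] [ 0.4336 -0.6645  0.065 ] rect [ 434.  -664.3] [34.4 90.7] 16.6
red [ 35 219  26  14 249] [ 47.1 225.7] [0.3685 0.68   0.065 ] rect [367.9 679.5] [87.4 32.1] 77.8
red [ 32 246  26  12 250] [ 44.6 251.7] [0.2883 0.6807 0.065 ] rect [288.7 680.8] [83.9 31.6] 86.7
blue [ 344  157   49   60 2285] [367.7 186.6] [ 0.495  -0.3166  0.05  ] rect [ 496.8 -316.9] [176.8 132.3] 6.3
blue [204 187  21  15 253] [214.4 193.8] [0.4724 0.1608 0.05  ] rect [471.6 162.1] [44.5 62.2] 1.7
blue [196 219  15  13 132] [203.  224.9] [0.3757 0.1935 0.05  ] rect [375.4 194.9] [49.1 28.9] 76.1
yellow [281 131  31  11 218] [295.9 136.4] [ 0.6555 -0.094   0.06  ] rect [655. -95.] [94.6 26.1] 82.6
orange [280 192  16   8 104] [287.5 195.4] [ 0.4693 -0.0661  0.04  ] rect [468.9 -66. ] [46.8 22.2] 89.9
green [132  97  13  10  72] [137.6 101.7] [0.7995 0.4371 0.01  ] rect [803.1 438.5] [42.2 31.3] 45.3
green [293 136  51  14 398] [318.  145.2] [ 0.6426 -0.1703  0.01  ] rect [ 652.  -170.8] [ 44.9 166.2] 0.1
top cup [0.6616 0.1247 0.    ]
top cup [ 0.4632 -0.055   0.    ]
top stop [0.4827 0.1676 0.    ]
top stop [0.3814 0.2077 0.    ]
top bolt1 [0.4374 0.0462 0.    ]
top bolt1 [ 0.4748 -0.1717  0.    ]
side cup [ 0.6642  0.1087 -0.    ]
side stop [0.4776 0.1577 0.    ]
side stop [ 0.3748  0.1945 -0.    ]
side bolt1 [0.444  0.0316 0.    ]
side bolt1 [0.6547 0.1186 0.    ]
```

View pics/v3.png

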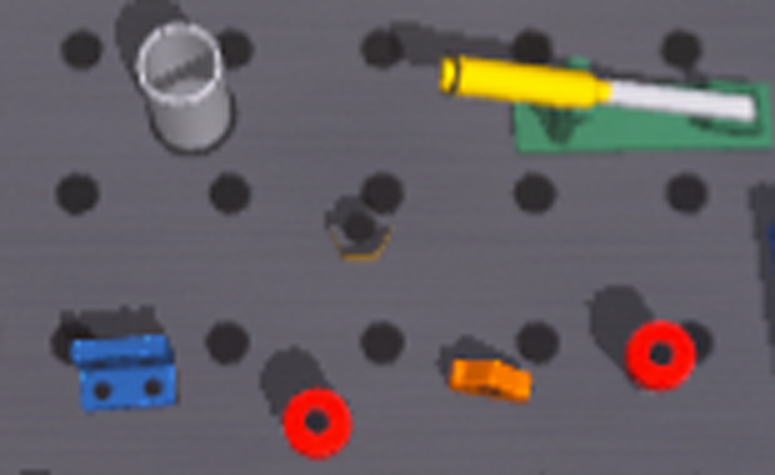

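Crop v3 confirms both red ring-headed bolts (full (253,204) and (322,191)), the big stop with its wall on the +x side, and the magnet at (287,195). I start with the nearer bolt.

```bash
python3 -m creep '[0.239,-0.418,-0.06,-1.326,0.0854,0.239,-0.418,-0.06,-1.326,0.0854,0.239,-0.418,-0.06,-1.326,0.0854,0.239,-0.418,-0.06,-1.326,0.0854,0.239,-0.418,-0.06,-1.326,0.0854,0.239,-0.418,-0.06,-1.326,0.0854,0.239,-0.418,-0.06,-1.326,0.0854,0.239,-0.418,-0.06,-1.326,0.0854,0.239,-0.418,-0.06,-1.326,0.0854,0.239,-0.418,-0.06,-1.326,0.0854]'; python3 -c "
from h import *; print(bot.get_obs()['joint_pos'])"
```

```text
clock: 2.53
eef_pos: [0.4043, 0.0982, 0.1799]
tool_rot: [0.739, 0.673, 0.001, 0.0]
ft_force: [0.1, 0.5, -0.3]
grip_width: 0.0852
grasp_force: 0.0
[ 2.38121755e-01  1.06498812e-01 -2.97168440e-01  1.16593314e+00
  1.04039074e-04  1.90204421e+00]
```

```bash
python3 -m creep '[0.033,-0.057,-0.009,-0.07,0.0854,0.033,-0.057,-0.009,-0.07,0.0854,0.033,-0.057,-0.009,-0.07,0.0854,0.033,-0.057,-0.009,-0.07,0.0854]'; python3 - <<'E'
from h import *
o=bot.get_obs(); c=wristcam(bot.camera("wrist"),o); save(c,"w1")
hsv=cv2.cvtColor(c["pixels"],cv2.COLOR_RGB2HSV);H,S,V=[hsv[:,:,i].astype(int) for i in range(3)]
m=((H<6)|(H>174))&(S>150)&(V>90)
n,l,st,ce=cv2.connectedComponentsWithStats(m.astype(np.uint8))
for i in range(1,n):
    if st[i,4]>200: print(st[i],ce[i],onz(c,ce[i],.065))
print(o["joint_pos"],proj(c,[[.437,.041,.065],[.4694,-.066,.03]]))
E
```

```text
clock: 2.87
eef_pos: [0.4367, 0.042, 0.1705]
tool_rot: [0.761, 0.648, -0.0, -0.0]
ft_force: [-0.5, 0.5, -0.5]
grip_width: 0.0854
grasp_force: 0.0
[ 239  164   47   49 1543] [262.10758263 187.77511342] [0.43768377 0.04249661 0.065     ]
[ 9.55110538e-02  1.59623663e-01 -2.60510588e-01  1.15151991e+00
  3.80006831e-04  1.82659902e+00] [[261.60598901 189.5318629 ]
 [306.8432392  270.43921186]]
```

View pics/w1.png

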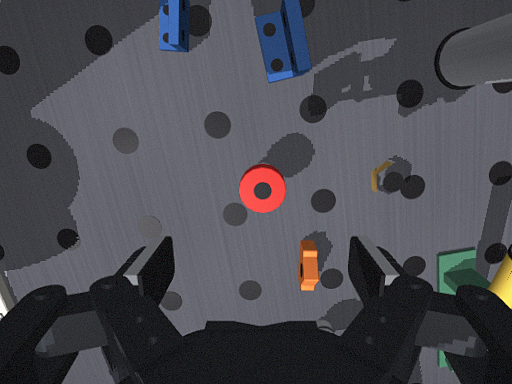

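The wrist view shows the bolt head at (262,188), within 2 mm of the top-camera fix and clear of the magnet at (309,265). I descend and grip.

```bash
python3 -m creep '[0.001,0,-0.04,0,0.0854,0.001,0,-0.08,0,0.0854,0.001,0,-0.115,0,0.0854,0.001,0,-0.1345,0,0.0854,0.001,0,-0.1345,0,0.03,0.001,0,-0.1345,0,0.03,0.001,0,-0.1345,0,0.03,0.001,0,-0.1345,0,0.03,0.001,0,-0.1345,0,0.03]'
```

```text
clock: 3.67
eef_pos: [0.4393, 0.0437, 0.0385]
tool_rot: [0.76, 0.65, 0.002, 0.001]
ft_force: [-1.7, 1.0, 6.6]
grip_width: 0.0403
grasp_force: 60.4
```

```bash
python3 -m creep '[0,0,0.04,0,0.03,0,0,0.08,0,0.03,0.002,0.035,0.1,0,0.03,0.025,0.317,0.1,0,0.03,0.025,0.317,0.1,0,0.03,0.025,0.317,0.1,0,0.03,0.025,0.317,0.1,0,0.03,0.025,0.317,0.1,0,0.03,0.025,0.317,0.1,0,0.03,0.025,0.317,0.1,0,0.03]'; python3 -m creep '[0.002,0.002,0,0,0.03,0.002,0.002,0,0,0.03]'; python3 -c "
from h import *; c=bot.camera('side'); cv2.imwrite('pics/s1.png',cv2.resize(c['pixels'][130:350,130:400,::-1],None,fx=2,fy=2))"
```

```text
clock: 4.5
eef_pos: [0.4624, 0.3635, 0.1372]
tool_rot: [0.76, 0.65, 0.001, -0.0]
ft_force: [0.8, 0.9, -2.4]
grip_width: 0.0401
grasp_force: 62.1
clock: 4.67
eef_pos: [0.4645, 0.3642, 0.1365]
tool_rot: [0.759, 0.651, 0.001, 0.0]
ft_force: [-1.0, -0.4, -3.0]
grip_width: 0.0403
grasp_force: 62.1
```

View pics/s1.png

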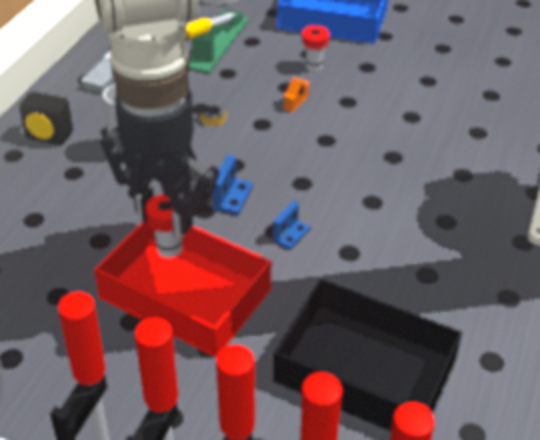

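Bolt held upright above the red bin (s1 (165,225)). I lower it slowly.

```bash
python3 -m creep '[-0.001,-0.004,-0.035,0,0.03,-0.001,-0.004,-0.07,0,0.03,-0.001,-0.004,-0.085,0,0.03,-0.001,-0.004,-0.089,0,0.03,-0.001,-0.004,-0.091,0,0.03,-0.001,-0.004,-0.091,0,0.03]'
```

```text
clock: 5.22
eef_pos: [0.4643, 0.3575, 0.0463]
tool_rot: [0.761, 0.649, 0.001, 0.0]
ft_force: [-0.1, -0.2, -2.4]
grip_width: 0.0401
grasp_force: 62.1
```

```bash
python3 -m creep '[0,0,-0.002,0,0.03,0,0,-0.003,0,0.03,0,0,-0.004,0,0.03,0,0,-0.004,0,0.03]'
```

```text
clock: 5.55
eef_pos: [0.4644, 0.3587, 0.0426]
tool_rot: [0.76, 0.649, 0.001, 0.0]
ft_force: [-0.1, 0.3, 0.6]
grip_width: 0.0404
grasp_force: 62.6
```

```bash
python3 -m creep '[0,0,-0.001,0,0.03,0,0,-0.001,0,0.046,0,0,-0.001,0,0.06,0,0,-0.001,0,0.065,0,0,-0.001,0,0.065,0,0,0.03,0,0.065,0,0,0.07,0,0.065,0,0,0.1,0,0.065]';  python3 -c "
from h import *; c=bot.camera('side'); print([ (np.round(np.array(r['centre'])*[512,384]),r['score']) for r in bot.place_of('side','bolt1')])
o=bot.get_obs(); c=wristcam(bot.camera('wrist'),o); save(c,'w2');print([ (onz(c,np.array(r['centre'])*[512,384],.004),r['score']) for r in bot.place_of('wrist','bolt1')])
"
```

```text
clock: 6.22
eef_pos: [0.4635, 0.3581, 0.1429]
tool_rot: [0.76, 0.649, -0.0, -0.0]
ft_force: [1.2, 0.2, 1.1]
grip_width: 0.0646
grasp_force: 0.0
[(array([220., 279.]), 0.8), (array([289., 164.]), 0.6)]
[(array([0.46446342, 0.35147531, 0.004     ]), 0.57)]
```

```bash
python3 -m creep '[0.016,-0.527,0.03,0,0.0854,0.016,-0.527,0.03,0,0.0854,0.016,-0.527,0.03,0,0.0854,0.016,-0.527,0.03,0,0.0854,0.016,-0.527,0.03,0,0.0854,0.016,-0.527,0.03,0,0.0854,0.016,-0.527,0.03,0,0.0854,0.016,-0.527,0.03,0,0.0854,0.016,-0.527,0.03,0,0.0854,0.016,-0.527,0.03,0,0.0854]'; python3 -m creep '[0.004,-0.114,0,0,0.0854,0.004,-0.114,0,0,0.0854,0.004,-0.114,0,0,0.0854,0.004,-0.114,0,0,0.0854]'; cat > red.py <<'E'
from h import *
o=bot.get_obs(); c=wristcam(bot.camera("wrist"),o)
hsv=cv2.cvtColor(c["pixels"],cv2.COLOR_RGB2HSV);H,S,V=[hsv[:,:,i].astype(int) for i in range(3)]
m=((H<6)|(H>174))&(S>150)&(V>90)
n,l,st,ce=cv2.connectedComponentsWithStats(m.astype(np.uint8))
for i in range(1,n):
    if st[i,4]>200: print(st[i],ce[i],onz(c,ce[i],.065))
E
python3 red.py
```

```text
clock: 7.25
eef_pos: [0.4744, -0.0595, 0.1633]
tool_rot: [0.76, 0.65, -0.001, -0.001]
ft_force: [0.5, -0.8, -0.7]
grip_width: 0.0854
grasp_force: 0.0
clock: 7.58
eef_pos: [0.4791, -0.1768, 0.163]
tool_rot: [0.763, 0.647, -0.001, -0.0]
ft_force: [0.2, 0.3, -0.5]
grip_width: 0.0853
grasp_force: 0.0
[ 236  156   49   50 1649] [260.28865979 180.86901152] [ 0.47969578 -0.16827244  0.065     ]
```

```bash
python3 -m creep '[0,0.004,-0.04,0,0.0854,0,0.004,-0.08,0,0.0854,0,0.004,-0.11,0,0.0854,0,0.004,-0.128,0,0.0854,0,0.004,-0.128,0,0.0854]'; python3 -m creep '[0,0,0,0,0.03,0,0,0,0,0.03,0,0,0,0,0.03,0,0,0,0,0.03,0,0,0,0,0.03]'
```

```text
clock: 8.05
eef_pos: [0.4751, -0.1646, 0.0315]
tool_rot: [0.76, 0.65, -0.003, -0.005]
ft_force: [0.0, -0.5, -0.4]
grip_width: 0.0855
grasp_force: 0.0
clock: 8.47
eef_pos: [0.4814, -0.168, 0.0389]
tool_rot: [0.76, 0.65, 0.001, 0.001]
ft_force: [-1.0, 0.8, 5.5]
grip_width: 0.0402
grasp_force: 60.1
```

```bash
python3 -m creep '[0,0,0.04,0,0.03,0,0,0.08,0,0.03,-0.002,0.035,0.1,0,0.03,-0.026,0.471,0.1,0,0.03,-0.026,0.471,0.1,0,0.03,-0.026,0.471,0.1,0,0.03,-0.026,0.471,0.1,0,0.03,-0.026,0.471,0.1,0,0.03,-0.026,0.471,0.1,0,0.03,-0.026,0.471,0.1,0,0.03]';python3 -m creep '[-0.008,0.145,0,0,0.03,-0.008,0.145,0,0,0.03,-0.008,0.145,0,0,0.03,-0.008,0.145,0,0,0.03,-0.008,0.145,0,0,0.03,-0.008,0.145,0,0,0.03]'
```

```text
clock: 9.3
eef_pos: [0.4615, 0.1604, 0.1375]
tool_rot: [0.76, 0.649, 0.0, 0.0]
ft_force: [0.9, -0.3, -2.3]
grip_width: 0.0403
grasp_force: 62.0
clock: 9.8
eef_pos: [0.4535, 0.3046, 0.1368]
tool_rot: [0.759, 0.651, -0.0, 0.0]
ft_force: [-0.5, -1.4, -2.7]
grip_width: 0.04
grasp_force: 62.0
```

```bash
python3 -m creep '[0.001,0,-0.035,0,0.03,0.001,0,-0.07,0,0.03,0.001,0,-0.085,0,0.03,0.001,0,-0.09,0,0.03,0.001,0,-0.092,0,0.03,0.001,0,-0.093,0,0.03,0.001,0,-0.094,0,0.03,0.001,0,-0.094,0,0.03]'
```

```text
clock: 10.47
eef_pos: [0.4564, 0.3039, 0.0444]
tool_rot: [0.761, 0.649, 0.002, 0.0]
ft_force: [-0.1, -0.5, -3.4]
grip_width: 0.0407
grasp_force: 62.1
```

```bash
python3 -m creep '[0,0,-0.001,0,0.03,0,0,-0.002,0,0.03,0,0,-0.002,0,0.03]'
```

```text
clock: 10.72
eef_pos: [0.4564, 0.3042, 0.0431]
tool_rot: [0.76, 0.649, 0.002, 0.0]
ft_force: [-0.9, -1.3, 5.9]
grip_width: 0.0401
grasp_force: 63.1
```

```bash
python3 -m creep '[0,0,0,0,0.046,0,0,0,0,0.06,0,0,0,0,0.065,0,0,0,0,0.065,0,0,0.03,0,0.065,0,0,0.07,0,0.065,0,0,0.11,0,0.0854]'; python3 -m creep '[0,-0.04,0.02,0,0.0854,0.006,-0.08,0.03,0,0.0854,0.014,-0.122,0.04,0,0.0854,0.014,-0.142,0.04,0,0.0854,0.014,-0.142,0.04,0,0.0854,0.014,-0.142,0.04,0,0.0854]'; python3 - <<'E'
from h import *
o=bot.get_obs(); c=wristcam(bot.camera("wrist"),o)
hsv=cv2.cvtColor(c["pixels"],cv2.COLOR_RGB2HSV);H,S,V=[hsv[:,:,i].astype(int) for i in range(3)]
m=(H>98)&(H<125)&(S>110)&(V>40)
n,l,st,ce=cv2.connectedComponentsWithStats(m.astype(np.uint8))
for i in range(1,n):
    if st[i,4]>200:
        q,_=cv2.findContours((l==i).astype(np.uint8),0,1); a=cv2.approxPolyDP(q[0],3,True)[:,0]
        print(st[i],ce[i]); 
        for p in a: print(p, onz(c,p,0)[:2].round(4), onz(c,p,.05)[:2].round(4))
print(ray(c,(256,192))[0])
cv2.imwrite("pics/w3.png",c["pixels"][:,:,::-1])
E
```

```text
clock: 11.3
eef_pos: [0.4539, 0.3027, 0.1508]
tool_rot: [0.76, 0.649, -0.002, -0.0]
ft_force: [1.2, 1.5, 0.5]
grip_width: 0.0754
grasp_force: 0.0
clock: 11.8
eef_pos: [0.4693, 0.1604, 0.1912]
tool_rot: [0.761, 0.648, 0.0, -0.0]
ft_force: [-0.3, 0.5, -0.5]
grip_width: 0.0855
grasp_force: 0.0
[ 162  129   27   48 1010] [175.17920792 150.78019802]
[162 129] [0.3677 0.2231] [0.3845 0.2237]
[163 169] [0.3577 0.1787] [0.376  0.1859]
[170 169] [0.3657 0.1773] [0.3828 0.1848]
[171 176] [0.3649 0.1691] [0.3821 0.1778]
[179 176] [0.3741 0.1676] [0.39   0.1765]
[187 168] [0.3855 0.1753] [0.3996 0.183 ]
[187 130] [0.3951 0.2174] [0.4078 0.2189]
[ 244  138   46   65 1729] [267.20879121 168.6043956 ]
[244 145] [0.455  0.1907] [0.4587 0.1961]
[256 195] [0.4587 0.1306] [0.4619 0.145 ]
[275 191] [0.4816 0.1318] [0.4813 0.1461]
[279 202] [0.4843 0.1176] [0.4836 0.134 ]
[288 200] [0.4952 0.1184] [0.4929 0.1347]
[276 140] [0.4914 0.1905] [0.4897 0.196 ]
[0.47974716 0.22693277 0.33353104]
```

View pics/w3.png

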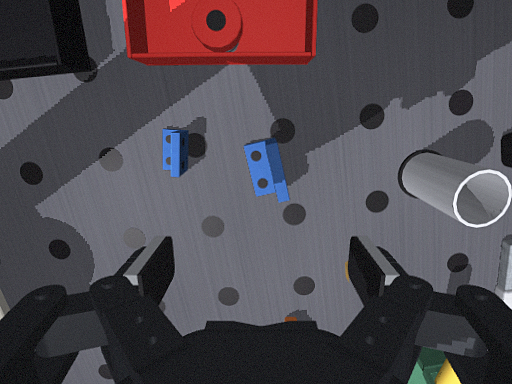

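Wrist view w3: the large stop is at (267,168), its wall's outer top edge running from (276,140) to (288,200); the small one at (175,150) stays. That puts the wall centre at (0.486,0.165) with a yaw of about 3.3°. I grip across the wall.

```bash
python3 -m creep '[0.017,0.004,-0.03,0.11,0.0854,0.017,0.004,-0.06,0.215,0.0854,0.017,0.004,-0.095,0.215,0.0854,0.017,0.004,-0.13,0.215,0.0854,0.017,0.004,-0.155,0.215,0.0854,0.017,0.004,-0.165,0.215,0.0854,0.017,0.004,-0.170,0.215,0.0854,0.017,0.004,-0.170,0.215,0.0854]'; python3 -m creep '[0,0,0,0,0.05,0,0,0,0,0.03,0,0,0,0,0.02,0,0,0,0,0,0,0,0,0,0,0,0,0,0,0,0,0,0,0,0,0,0,0,0,0]'
```

```text
clock: 12.52
eef_pos: [0.4856, 0.1663, 0.0202]
tool_rot: [0.686, 0.728, -0.001, -0.0]
ft_force: [-0.3, -0.0, 0.2]
grip_width: 0.0852
grasp_force: 0.0
clock: 13.18
eef_pos: [0.4868, 0.1655, 0.0217]
tool_rot: [0.686, 0.727, 0.001, 0.0]
ft_force: [-0.1, -0.3, 4.8]
grip_width: 0.0108
grasp_force: 59.4
```

```bash
python3 -m creep '[0,0,0.04,0,0,0,0,0.08,0,0,0.001,-0.03,0.1,0,0,0.022,-0.481,0.1,0.05,0,0.022,-0.481,0.1,0.05,0,0.022,-0.481,0.1,0.05,0,0.022,-0.481,0.1,0.05,0,0.022,-0.481,0.1,0.05,0,0.022,-0.481,0.1,0.05,0,0.022,-0.481,0.1,0.05,0]';python3 -m creep '[0.007,-0.16,0,0,0,0.007,-0.16,0,0,0,0.007,-0.16,0,0,0,0.007,-0.16,0,0,0,0.007,-0.16,0,0,0,0.007,-0.16,0,0,0]'
```

```text
clock: 14.02
eef_pos: [0.4995, -0.1576, 0.1201]
tool_rot: [0.668, 0.744, -0.0, -0.001]
ft_force: [1.2, 0.7, -3.3]
grip_width: 0.0112
grasp_force: 59.6
clock: 14.52
eef_pos: [0.5065, -0.3176, 0.1193]
tool_rot: [0.669, 0.743, -0.0, -0.001]
ft_force: [-0.2, 0.3, -2.8]
grip_width: 0.0108
grasp_force: 59.6
```

```bash
python3 -c "
from h import *; print(bot.get_obs()['joint_pos']); c=bot.camera('top'); cv2.imwrite('pics/t2.png',cv2.resize(c['pixels'][100:240,190:410,::-1],None,fx=3,fy=3)); print(proj(c,[[.497,-.317,.05],[.509,-.316,.03]]))"
```

```text
[-5.60227359e-01  5.00874396e-01  8.95317267e-02  1.16201903e+00
  3.48882891e-04  9.06577788e-01]
[[367.75881356 185.95709794]
 [365.69939547 183.59529175]]
```

View pics/t2.png

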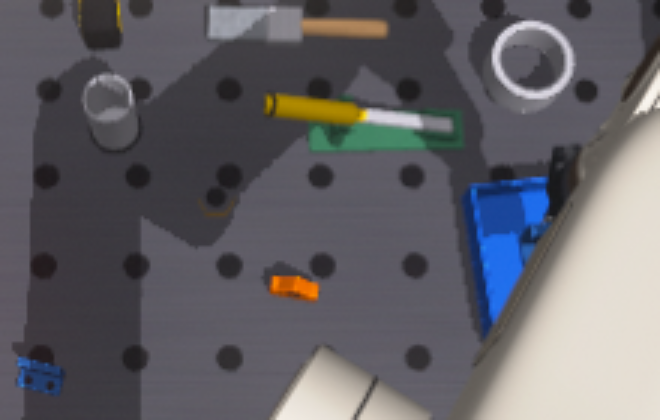

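The top view shows the arm over the blue bin with the stop in hand, and the rest undisturbed (magnet (293,288), small stop (40,375)). I lower it.

```bash
python3 -m creep '[0.002,0.001,-0.035,0,0,0.002,0.001,-0.07,0,0,0.002,0.001,-0.084,0,0,0.002,0.001,-0.089,0,0,0.002,0.001,-0.091,0,0,0.002,0.001,-0.093,0,0,0.002,0.001,-0.093,0,0,0.002,0.001,-0.093,0,0]'
```

```text
clock: 15.23
eef_pos: [0.5109, -0.3152, 0.0296]
tool_rot: [0.668, 0.744, 0.0, 0.002]
ft_force: [-0.5, -0.7, -2.1]
grip_width: 0.0113
grasp_force: 59.5
```

```bash
python3 -m creep '[0,0,-0.001,0,0,0,0,-0.002,0,0,0,0,-0.003,0,0,0,0,-0.0035,0,0,0,0,-0.0035,0,0]'
```

```text
clock: 15.65
eef_pos: [0.5101, -0.3152, 0.0257]
tool_rot: [0.668, 0.744, 0.0, 0.001]
ft_force: [-0.3, 1.3, 4.4]
grip_width: 0.0108
grasp_force: 60.6
```

```bash
python3 -m creep '[0,0,0,0,0.015,0,0,0,0,0.025,0,0,0,0,0.035,0,0,0,0,0.04,0,0,0.03,0,0.04,0,0,0.07,0,0.04,0,0,0.11,0,0.06,0,0,0.15,0,0.0854,0.03,0.03,0.18,0,0.0854,0.05,0.06,0.2,0,0.0854]'; python3 -m creep '[0.089,0.155,0.01,-0.107,0.0854,0.089,0.155,0.01,-0.107,0.0854,0.089,0.155,0.01,-0.107,0.0854,0.089,0.155,0.01,-0.107,0.0854,0.089,0.155,0.01,-0.107,0.0854,0.089,0.155,0.01,-0.107,0.0854,0.089,0.155,0.01,-0.107,0.0854]'; python3 - <<'E'
from h import *
o=bot.get_obs(); c=wristcam(bot.camera("wrist"),o); save(c,"w4"); print(ray(c,(256,192))[0],o["joint_pos"])
t=bot.camera("top")
for nm,c in(("w",c),("t",t)):
    hsv=cv2.cvtColor(c["pixels"],cv2.COLOR_RGB2HSV);H,S,V=[hsv[:,:,i].astype(int) for i in range(3)]
    m=((H>22)&(H<33)&(S>150)&(V>60)).astype(np.uint8)
    n,l,st,ce=cv2.connectedComponentsWithStats(m)
    for i in range(1,n):
        if st[i,4]>120:
            q,_=cv2.findContours((l==i).astype(np.uint8),0,1); a=cv2.approxPolyDP(q[0],3,True)[:,0]
            print(nm,st[i],ce[i],cv2.minAreaRect(q[0]),a.tolist())
E
```

```text
clock: 16.48
eef_pos: [0.5556, -0.2637, 0.2231]
tool_rot: [0.67, 0.743, 0.001, 0.003]
ft_force: [1.4, -0.7, -0.1]
grip_width: 0.0845
grasp_force: 0.0
clock: 17.07
eef_pos: [0.6439, -0.1059, 0.2289]
tool_rot: [0.706, 0.708, -0.001, -0.0]
ft_force: [0.6, 0.0, -0.9]
grip_width: 0.0854
grasp_force: 0.0
[ 0.6435213  -0.0383013   0.37116701] [-1.62658909e-01  5.60412808e-01  4.76813677e-01  1.48813688e+00
 -6.03065892e-04  1.40510804e+00]
w [254 118  25  90 926] [266.80885529 160.25917927] ((266.0, 162.5), (89.0, 24.0), 90.0) [[255, 118], [257, 198], [262, 206], [269, 207], [276, 187], [272, 183], [277, 180], [277, 172], [272, 174], [277, 165], [276, 160], [272, 162], [276, 158], [272, 158], [272, 153], [276, 155], [273, 152], [277, 149], [277, 135], [273, 130], [278, 130], [278, 120], [268, 124], [268, 200], [262, 201], [258, 192]]
```

View pics/w4.png

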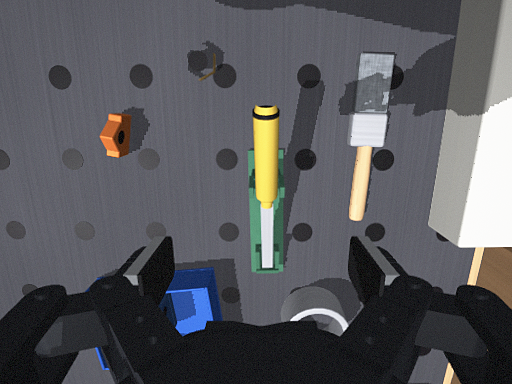

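Wrist view w4: the file lies straight, its handle end at (265,106) and its tip near (267,268). I work out its axis.

```bash
python3 - <<'E'
from h import *
from scipy.optimize import least_squares
o=bot.get_obs(); c=wristcam(bot.camera("wrist"),o)
s,co=np.sin(np.radians(22)),np.cos(np.radians(22))
def P(q,z): return [q[0]-np.sin(q[2])*co*z, q[1]+np.cos(q[2])*co*z, .016+s*z]
obs=[(.225,(265.5,105)),(.170,(266.2,160)),(.002,(267,267))]
f=lambda q: np.concatenate([proj(c,P(q,z))[0]-p for z,p in obs])
r=least_squares(f,[.645,-.25,0]); q=r.x; print(q,r.fun.round(1)); print("grasp185",P(q,.185),"end",P(q,.225),o["eef_pos"])
t=bot.camera("top"); 
for z in(0,.122,.225): print(proj(t,P(q,z)))
E
```

```text
[ 0.65115517 -0.24702957  0.01928071] [ 0.1  1.3 -0.1 -0.8  0.  -1.1]
grasp185 [np.float64(0.6478481772156892), np.float64(-0.07553243752191571), np.float64(0.08530221978194372)] end [np.float64(0.6471331511210349), np.float64(-0.03845197665699543), np.float64(0.1002864835185802)] [ 0.64316017 -0.10773421  0.22919255]
[[341.48735622 142.20971885]]
[[308.59933892 138.2294061 ]]
[[278.85085043 134.69277847]]
```

```bash
python3 -m creep '[0.0045,0.032,-0.02,0.016,0.0854,0.0045,0.032,-0.06,0.016,0.0854,0.0045,0.032,-0.1,0.016,0.0854,0.0045,0.032,-0.135,0.016,0.0854,0.0045,0.032,-0.155,0.016,0.0854,0.0045,0.032,-0.164,0.016,0.0854,0.0045,0.032,-0.166,0.016,0.0854,0.0045,0.032,-0.166,0.016,0.0854]'; python3 -m creep '[0,0,0,0,0.06,0,0,0,0,0.045,0,0,0,0,0.03,0,0,0,0,0.01,0,0,0,0,0.01,0,0,0,0,0.01,0,0,0,0,0.01]'
```

```text
clock: 17.93
eef_pos: [0.6484, -0.0757, 0.0641]
tool_rot: [0.702, 0.713, 0.0, 0.0]
ft_force: [0.0, -0.4, 0.4]
grip_width: 0.0853
grasp_force: 0.0
clock: 18.52
eef_pos: [0.6487, -0.0747, 0.0643]
tool_rot: [0.701, 0.713, 0.0, 0.001]
ft_force: [-0.4, 0.1, 3.9]
grip_width: 0.0221
grasp_force: 58.5
```

```bash
python3 -m creep '[0,-0.0025,0.006,0,0.01,0,-0.0053,0.012,0,0.01,0,-0.0083,0.018,0,0.01,0,-0.0115,0.0235,0,0.01,0,-0.0115,0.0235,0,0.01]'; python3 -m creep '[0,-0.0035,0.006,0,0.01,0,-0.007,0.0115,0,0.01,0,-0.011,0.0165,0,0.01,0,-0.0145,0.0215,0,0.01,0,-0.0145,0.0215,0,0.01]'; python3 -c "
from h import *; c=bot.camera('side'); save(c,'s3'); cv2.imwrite('pics/s3c.png',cv2.resize(c['pixels'][70:230,130:330,::-1],None,fx=3,fy=3)); print(proj(c,[[.651,-.247,.016],[.648,-.1013,.13]]))
t=bot.camera('top');cv2.imwrite('pics/t3.png',t['pixels'][:,:,::-1])"
```

```text
clock: 18.93
eef_pos: [0.6493, -0.0872, 0.0889]
tool_rot: [0.701, 0.713, 0.001, 0.001]
ft_force: [0.0, -0.1, -1.2]
grip_width: 0.0223
grasp_force: 58.8
clock: 19.35
eef_pos: [0.6491, -0.1018, 0.1102]
tool_rot: [0.701, 0.713, 0.001, 0.001]
ft_force: [-0.2, 0.2, -1.1]
grip_width: 0.0225
grasp_force: 58.9
[[246.89589374 136.43568678]
 [227.88202101 127.66645292]]
```

View pics/s3c.png

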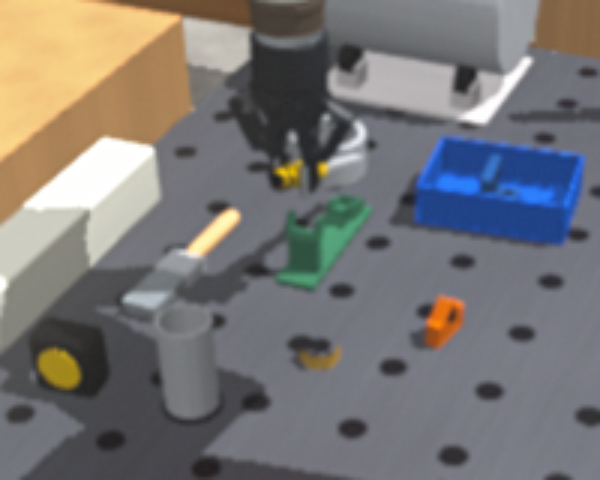

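Side view: the file has left the rest, held just above it at about the original slope (handle (300,172)), so the channel doesn't hold the tip. The stop stands in the blue bin (490,170). I'll turn the file against the fixed cup's outside wall, so I stage it with the tip towards +x.

```bash
python3 -m creep '[0,0.01,0.04,0,0.01,-0.02,0.03,0.08,0.1,0.01,-0.219,0.22,0.09,1.552,0.01,-0.219,0.22,0.09,1.552,0.01,-0.219,0.22,0.09,1.552,0.01,-0.219,0.22,0.09,1.552,0.01,-0.219,0.22,0.09,1.552,0.01,-0.219,0.22,0.09,1.552,0.01,-0.219,0.22,0.09,1.552,0.01,-0.219,0.22,0.09,1.552,0.01]'; python3 -c "
from h import *; print(bot.get_obs()['joint_pos'])"
```

```text
clock: 20.28
eef_pos: [0.4246, 0.1223, 0.1988]
tool_rot: [0.219, 0.976, 0.0, -0.002]
ft_force: [-0.5, -0.5, -1.4]
grip_width: 0.0225
grasp_force: 59.3
[ 0.27889273  0.14627222 -0.19937377  1.22754835  0.0021531   0.72066599]
```

```bash
python3 -m creep '[0.005,-0.003,0,0.44,0.01,0.005,-0.003,0,0.44,0.01,0.005,-0.003,0,0.44,0.01,0.005,-0.003,0,0.44,0.01,0.005,-0.003,0,0.44,0.01]'; cat > tri.py <<'E'
from h import *
from scipy.optimize import least_squares
o=bot.get_obs(); print(o["eef_pos"],o["tool_rot"])
t=bot.camera("top"); s=bot.camera("side")
for th in("file","cup"):
    a=bot.place_of("top",th)[:2]; b=bot.place_of("side",th)[:2]
    for i in a:
        for j in b:
            pa=np.array(i["centre"])*[512,384]; pb=np.array(j["centre"])*[512,384]
            r=least_squares(lambda X: np.concatenate([proj(t,X)[0]-pa,proj(s,X)[0]-pb]),[.6,0,.1])
            print(th,round(i["score"],2),round(j["score"],2),r.x.round(4),r.fun.round(1),pa.round(),pb.round())
for nm,c in(("t",t),("s",s)):
    hsv=cv2.cvtColor(c["pixels"],cv2.COLOR_RGB2HSV);H,S,V=[hsv[:,:,i].astype(int) for i in range(3)]
    m=((H>22)&(H<33)&(S>150)&(V>60)).astype(np.uint8)
    n,l,st,ce=cv2.connectedComponentsWithStats(m)
    for i in range(1,n):
        if st[i,4]>20: print(nm,st[i],ce[i].round(1))
E
python3 tri.py; python3 - <<'E'
from h import *
# cup rim from w3 and top0
t=bot.camera("top")
print(onz(t,(226.2,133),.1))
o={"eef_pos":[.4693,.1604,.1912],"tool_rot":np.array([.761,.648,0,0])/np.hypot(.761,.648)}
c=wristcam(bot.camera("wrist"),o); print(onz(c,(482.5,197.5),.1)); save(c,"w5")
E
```

```text
clock: 20.7
eef_pos: [0.4339, 0.1165, 0.1984]
tool_rot: [0.006, 1.0, -0.0, -0.0]
ft_force: [0.6, -0.1, -1.9]
grip_width: 0.0219
grasp_force: 59.3
[0.4338552  0.11646639 0.19836605] [ 6.16477664e-03  9.99980956e-01 -7.13634259e-05 -2.79274124e-04]
cup 0.66 0.89 [0.654  0.1241 0.0075] [-0.1 -0.2  0.2  0.1] [229. 142.] [194. 202.]
cup 0.66 0.26 [0.5744 0.1022 0.0798] [  4.6  17.  -15.   -4.6] [229. 142.] [236. 188.]
cup 0.54 0.89 [0.7066 0.1219 0.0098] [  5.5  18.1 -15.5  -5.4] [224. 109.] [194. 202.]
cup 0.54 0.26 [0.6239 0.1005 0.0833] [ 10.   34.9 -30.8 -10. ] [224. 109.] [236. 188.]
s [270 150  14   9  99] [275.9 153.9]
s [242 152  19  10 134] [252.  157.3]
s [143 186  14  14 135] [149.4 192.5]
[0.65299951 0.12321679 0.1       ]
[0.65372264 0.12713256 0.1       ]
```

```bash
cat > pitch.py <<'E'
from h import *
import sys
y0=float(sys.argv[1]); yoff=.012
o=bot.get_obs(); s=bot.camera("side"); im=s["pixels"]
hsv=cv2.cvtColor(im,cv2.COLOR_RGB2HSV);H,S,V=[hsv[:,:,i].astype(int) for i in range(3)]
m=((H>22)&(H<33)&(S>150)&(V>60)).astype(np.uint8)
tcp=proj(s,o["eef_pos"])[0]
pts=np.argwhere(m)[:,::-1]; pts=pts[np.linalg.norm(pts-tcp,axis=1)<60]
W=[]
for p in pts:
    oo,d=ray(s,p); X=oo+d*(y0-oo[1])/d[1]; W.append([X[0],X[2]])
W=np.array(W)*1000; r=cv2.minAreaRect(W.astype(np.float32)); print(len(W),"yellow xz rect",r, "tcp",o["eef_pos"])
v=cv2.fitLine(W.astype(np.float32),cv2.DIST_HUBER,0,.01,.01).ravel(); print("pitch",np.degrees(np.arctan2(v[1],v[0])),"point",v[2:])
E
python3 pitch.py .1165
```

```text
230 yellow xz rect ((448.4606628417969, 212.5953826904297), (26.57709312438965, 114.07324981689453), 66.23472595214844) tcp [0.4342595  0.11630478 0.19850499]
pitch -22.705511 point [450.80203 211.24957]
```

```bash
python3 -m creep '[0,0.0075,-0.03,0,0.01,0,0.0075,-0.06,0,0.01,0,0.0075,-0.085,0,0.01,0.005,0.0075,-0.085,0,0.01,0.01,0.0075,-0.085,0,0.01,0.015,0.0075,-0.085,0,0.01,0.02,0.0075,-0.085,0,0.01,0.02,0.0075,-0.085,0,0.01]'; python3 -m creep '[0.006,0,0.004,0,0.01,0.01,0,0.01,0,0.01,0.013,0,0.017,0,0.01,0.017,0,0.0225,0,0.01]'; python3 pitch.py .124
```

```text
clock: 21.82
eef_pos: [0.4574, 0.1243, 0.1155]
tool_rot: [0.007, 1.0, 0.001, 0.003]
ft_force: [-0.3, -0.0, -0.9]
grip_width: 0.0222
grasp_force: 59.3
clock: 22.15
eef_pos: [0.4694, 0.1237, 0.1365]
tool_rot: [0.007, 1.0, -0.0, -0.002]
ft_force: [-7.6, 0.1, 0.2]
grip_width: 0.0221
grasp_force: 60.2
206 yellow xz rect ((481.3595886230469, 149.10403442382812), (24.900279998779297, 114.17887878417969), 62.19615173339844) tcp [0.4694248  0.12373498 0.13649044]
pitch -29.130291 point [482.4034  148.13248]
```

Contact at 7.6 N and the file has turned to 29°, so this works. I continue the arc.

```bash
python3 -m creep '[0.005,0,0.0085,0,0.01,0.0105,0,0.0165,0,0.01,0.0165,0,0.0245,0,0.01,0.0225,0,0.032,0,0.01,0.029,0,0.0395,0,0.01,0.036,0,0.0465,0,0.01,0.0435,0,0.053,0,0.01,0.0515,0,0.059,0,0.01,0.0595,0,0.0645,0,0.01,0.0705,0,0.0715,0,0.01]'; python3 pitch.py .124
```

```text
clock: 23.03
eef_pos: [0.54, 0.1235, 0.2081]
tool_rot: [0.007, 1.0, -0.0, -0.002]
ft_force: [-3.8, -0.6, -1.6]
grip_width: 0.0222
grasp_force: 65.4
168 yellow xz rect ((541.1284790039062, 213.10186767578125), (22.89482879638672, 110.84679412841797), 29.242887496948242) tcp [0.54003813 0.12350404 0.20806464]
pitch -58.462025 point [539.38605 215.36197]
```

```bash
python3 -m creep '[0.0115,0,0.006,0,0.01,0.0235,0,0.0115,0,0.01,0.036,0,0.016,0,0.01,0.0485,0,0.0195,0,0.01,0.0615,0,0.0225,0,0.01,0.0745,0,0.024,0,0.01,0.082,0,0.025,0,0.01,0.0875,0,0.025,0,0.01,0.091,0,0.025,0,0.01]'; python3 pitch.py .124
```

```text
clock: 23.83
eef_pos: [0.6324, 0.1233, 0.2324]
tool_rot: [0.007, 1.0, -0.001, -0.001]
ft_force: [-3.7, -0.1, -2.0]
grip_width: 0.022
grasp_force: 75.0
227 yellow xz rect ((618.381591796875, 240.62985229492188), (22.919279098510742, 116.82185363769531), 5.647891998291016) tcp [0.63240587 0.12332634 0.23237476]
pitch -84.81027 point [618.6504  238.81282]
```

```bash
python3 -m creep '[-0.01,0,0,0,0.01,-0.02,0,0.005,0,0.01,-0.02,0,0.03,0,0.01,-0.02,0,0.055,0,0.01,-0.02,0,0.065,0,0.01,-0.02,0,0.065,0,0.01,-0.02,0,0.065,0,0.01]'; python3 pitch.py .124; python3 tri.py | grep file; python3 - <<'E'
from h import *
o=bot.get_obs(); c=wristcam(bot.camera("wrist"),o); save(c,"w6")
s=cv2.imread("pics/w6.png"); t=bot.camera("side"); 
cv2.imwrite("pics/v10.png",np.hstack([cv2.resize(s[:, 100:420],(400,480)),cv2.resize(t["pixels"][30:250,130:310,::-1],(392,480))]))
E
```

```text
clock: 24.47
eef_pos: [0.6136, 0.1242, 0.2992]
tool_rot: [0.007, 1.0, 0.001, 0.002]
ft_force: [0.1, 0.3, -2.1]
grip_width: 0.0224
grasp_force: 74.9
240 yellow xz rect ((602.4143676757812, 307.6474304199219), (19.545835494995117, 116.64290618896484), 5.267843723297119) tcp [0.61356249 0.12419927 0.29923899]
pitch -84.88746 point [601.4731 305.618 ]
file 0.5 0.69 [ 0.5888 -0.0243  0.0042] [ -9.7 -37.8  34.9  10.1] [283. 199.] [201. 169.]
file 0.5 0.61 [ 0.4614 -0.0544  0.0102] [ 0.1  0.3 -0.3 -0.1] [283. 199.] [279. 182.]
```

View pics/v10.png

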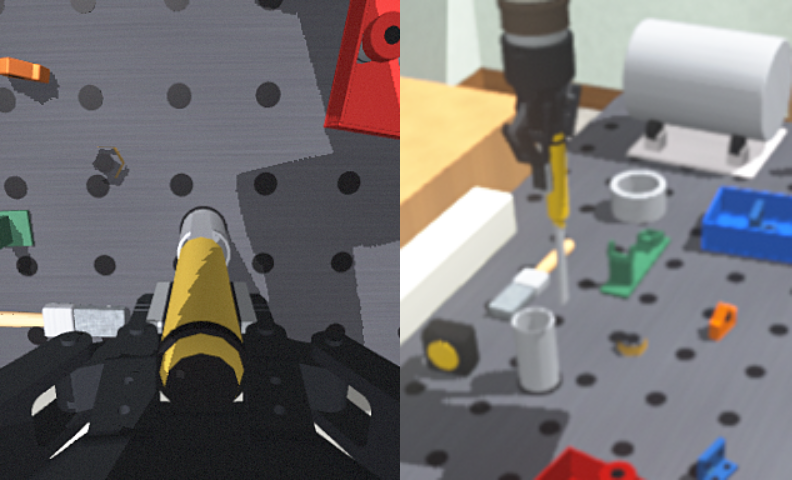

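The view shows the file nearly upright in the grip (wrist side), and its tip at side-crop (563,300), i.e. full (204.8,167.5), above and to the -x side of the cup. I compute the tip position.

```bash
python3 - <<'E'
from h import *
o=bot.get_obs(); s=bot.camera("side")
for r in bot.place_of("side","file"): print(r["score"],np.array(r["centre"])*[512,384])
for p in((204.8,167.5),(201,169)):
    for y in(.120,.124,.128):
        oo,d=ray(s,p); print(p,y,(oo+d*(y-oo[1])/d[1]).round(4))
print(o["eef_pos"],proj(s,[[.6545,.124,.1],[.602,.124,.3],[.62,.124,.13],[.615,.124,.13]]))
# grey bright blade: rows between
im=s["pixels"][140:172,190:222].astype(int).sum(2); 
for k in range(0,32,3): print(140+k, 190+im[k].argmax(), im[k].max())
E
```

```text
(204.8, 167.5) 0.12 [0.6099 0.12   0.1365]
(204.8, 167.5) 0.124 [0.6075 0.124  0.1397]
(204.8, 167.5) 0.128 [0.6051 0.128  0.143 ]
(201, 169) 0.12 [0.622  0.12   0.1284]
(201, 169) 0.124 [0.6196 0.124  0.1317]
(201, 169) 0.128 [0.6171 0.128  0.1349]
[0.61265895 0.12378762 0.29692897] [[190.59435588 175.68498084]
 [201.96552823 114.07346231]
 [200.90171515 169.47050701]
 [202.56356461 169.88048589]]
140 207 678
143 206 707
146 200 689
149 198 716
152 195 714
155 190 756
158 193 754
161 192 682
164 205 526
167 205 509
170 192 469
```

```bash
python3 -m creep '[0.03,0,0,0,0.01,0.045,0,0,0,0.01,0.045,0,0,0,0.01,0.045,0,0,0,0.01,0.045,0,-0.01,0,0.01,0.045,0,-0.02,0,0.01,0.045,0,-0.03,0,0.01,0.045,0,-0.045,0,0.01,0.045,0,-0.055,0,0.01]'; python3 -c "
from h import *
print(bot.get_obs()['joint_pos'])
o=bot.get_obs(); s=bot.camera('side'); t=bot.camera('top')
for n in ('side','top'):
  for r in bot.look_for(n,'file')[:2]: print(n,r['score'],np.array(r['centre'])*[512,384])
s_=s['pixels'].astype(int)
"; python3 pitch.py .124
```

```text
clock: 25.77
eef_pos: [0.6568, 0.1239, 0.2422]
tool_rot: [0.007, 1.0, 0.0, -0.0]
ft_force: [0.4, -0.3, -1.8]
grip_width: 0.0225
grasp_force: 74.8
[1.86432186e-01 5.96337248e-01 5.71384717e-01 1.54629276e+00
 1.01741014e-04 1.99952482e-01]
side 0.73 [187.2896 139.392 ]
top 0.21 [161.0752 194.1888]
226 yellow xz rect ((646.1690673828125, 252.50230407714844), (23.360759735107422, 117.37576293945312), 5.837717533111572) tcp [0.65728198 0.12392682 0.24337029]
pitch -85.64174 point [645.024   248.75696]
```

```bash
python3 -m creep '[0,0,-0.02,0,0.01,0,0,-0.04,0,0.01,0,0,-0.055,0,0.01,0,0,-0.063,0,0.01,0,0,-0.067,0,0.01,0,0,-0.067,0,0.01]';python3 -m creep '[0,0,-0.001,0,0.01,0,0,-0.002,0,0.01,0,0,-0.003,0,0.01,0,0,-0.003,0,0.01]'
```

```text
clock: 26.52
eef_pos: [0.6577, 0.1239, 0.1756]
tool_rot: [0.007, 1.0, -0.0, -0.0]
ft_force: [-0.1, -1.0, -0.3]
grip_width: 0.0229
grasp_force: 74.8
clock: 26.85
eef_pos: [0.6581, 0.1239, 0.1732]
tool_rot: [0.007, 1.0, 0.0, 0.001]
ft_force: [0.3, 0.2, -1.4]
grip_width: 0.0222
grasp_force: 74.8
```

```bash
python3 -m creep '[0,0,-0.002,0,0.01,0,0,-0.003,0,0.01,0,0,-0.003,0,0.01]' | grep -E "eef|ft";python3 -m creep '[0,0,-0.002,0,0.01,0,0,-0.003,0,0.01,0,0,-0.003,0,0.01]'| grep -E "eef|ft"
```

```text
eef_pos: [0.6576, 0.1238, 0.1692]
ft_force: [0.1, 0.3, -1.3]
eef_pos: [0.6576, 0.1238, 0.1661]
ft_force: [0.2, 0.7, -1.6]
```

```bash
python3 pitch.py .124; python3 -m creep '[0,0,-0.002,0,0.01,0,0,-0.003,0,0.01,0,0,-0.003,0,0.01]' | grep -E "eef|ft"
```

```text
330 yellow xz rect ((711.7823486328125, 91.59194946289062), (68.6865005493164, 314.03460693359375), 39.614112854003906) tcp [0.65756151 0.12380246 0.16608794]
pitch -48.921413 point [731.8459   76.95275]
eef_pos: [0.6576, 0.1238, 0.1632]
ft_force: [-0.6, 0.0, -0.8]
```

```bash
python3 -m creep '[0,0,-0.001,0,0.01,0,0,-0.002,0,0.01,0,0,-0.002,0,0.01]' | grep -E "eef|ft"; python3 -m creep '[0,0,-0.001,0,0.01,0,0,-0.002,0,0.01,0,0,-0.002,0,0.01]' | grep -E "eef|ft"
```

```text
eef_pos: [0.6581, 0.1238, 0.1627]
ft_force: [-0.6, 0.0, 3.1]
eef_pos: [0.6587, 0.1238, 0.1626]
ft_force: [-1.5, -0.2, 9.4]
```

Tip is on the cup floor. I unload and release.

```bash
python3 -m creep '[0,0,0.003,0,0.01,0,0,0.003,0,0.024,0,0,0.003,0,0.028,0,0,0.003,0,0.034,0,0,0.003,0,0.045,0,0,0.003,0,0.06,0,0,0.003,0,0.0854,0,0,0.003,0,0.0854,0,0,0.003,0,0.0854]'; python3 -m creep '[0,0,0.02,0,0.0854,0,0,0.045,0,0.0854,0,0,0.075,0,0.0854,0,0,0.11,0,0.0854,-0.04,0,0.12,0,0.0854,-0.08,0,0.12,0,0.0854,-0.12,0,0.12,0,0.0854,-0.16,0,0.12,0,0.0854,-0.2,0,0.12,0,0.0854,-0.2,0,0.12,0,0.0854]'; python3 - <<'E'
from h import *
s=bot.camera("side"); t=bot.camera("top")
for n,c in(("side",s),("top",t)):
    hsv=cv2.cvtColor(c["pixels"],cv2.COLOR_RGB2HSV);H,S,V=[hsv[:,:,i].astype(int) for i in range(3)]
    m=((H>22)&(H<33)&(S>150)&(V>60)).astype(np.uint8); k,l,st,ce=cv2.connectedComponentsWithStats(m)
    for i in range(1,k):
        if st[i,4]>20: print(n,st[i],ce[i].round(1))
    print(n,"rim/top expected",proj(c,[[.6545,.124,.1],[.6545,.124,.122],[.6545,.124,.225]]).round(1).tolist())
    for th in("file","bolt1","stop","magnet","nut"):
        print(n,th,[(round(r["score"],2),onz(c,np.array(r["centre"])*[512,384],0)[:2].round(3).tolist()) for r in bot.place_of(n,th)[:2]])
E
```

```text
clock: 28.9
eef_pos: [0.6578, 0.1239, 0.1625]
tool_rot: [0.007, 1.0, 0.0, -0.0]
ft_force: [-0.2, 0.3, 0.9]
grip_width: 0.0853
grasp_force: 0.0
clock: 29.73
eef_pos: [0.4487, 0.1227, 0.2816]
tool_rot: [0.006, 1.0, -0.001, -0.004]
ft_force: [-0.3, -0.6, -0.6]
grip_width: 0.0857
grasp_force: 0.0
side [195 142  12  33 223] [200.5 158.3]
side [143 186  14  14 136] [149.4 192.6]
side rim/top expected [[190.6, 175.7], [189.8, 169.1], [186.1, 136.3]]
side file []
side bolt1 [(0.94, [0.456, 0.301]), (0.63, [0.46, 0.358])]
side stop [(0.67, [0.51, -0.333]), (0.58, [0.378, 0.201])]
side magnet [(0.49, [0.473, -0.064])]
side nut [(0.62, [0.653, 0.112]), (0.57, [0.581, 0.017])]
top rim/top expected [[226.0, 132.5], [225.3, 130.1], [221.9, 117.4]]
top file [(0.61, [0.656, -0.14]), (0.53, [0.66, 0.122])]
top bolt1 [(0.65, [0.463, 0.362]), (0.6, [0.456, 0.307])]
top stop [(0.73, [0.512, -0.322])]
top magnet [(0.57, [0.565, 0.017]), (0.51, [0.466, -0.064])]
top nut [(0.69, [0.459, 0.31]), (0.53, [0.572, 0.013])]
```

```bash
python3 -m creep '[-0.04,0,0,0,0.0854,-0.08,0,0,0,0.0854,-0.1,0,0,0,0.0854]' | grep eef; python3 - <<'E'
from h import *
from scipy.optimize import least_squares
s=bot.camera("side"); t=bot.camera("top"); L=[]
for n,c in(("side",s),("top",t)):
    im=c["pixels"]; hsv=cv2.cvtColor(im,cv2.COLOR_RGB2HSV);H,S,V=[hsv[:,:,i].astype(int) for i in range(3)]
    m=((H>20)&(H<34)&(S>120)&(V>50)).astype(np.uint8)
    ref=proj(c,[.65,.124,.17])[0]
    p=np.argwhere(m)[:,::-1]; p=p[np.linalg.norm(p-ref,axis=1)<32].astype(np.float32)
    if n=="side": p=p[p[:,0]>170]
    if len(p): v=cv2.fitLine(p,cv2.DIST_L2,0,.01,.01).ravel(); print(n,len(p),p.min(0),p.max(0),p.mean(0)); L.append((c,v))
def f(q):
    a=np.array([q[0],q[1],.13]); b=np.array([q[2],q[3],.215]); r=[]
    for c,v in L:
        for P in(a,b):
            d=proj(c,P)[0]-v[2:]; r.append(d[0]*v[1]-d[1]*v[0])
    return np.r_[r, .0*q]
r=least_squares(f,[.65,.124,.65,.124]); print(r.x,r.fun.round(2)); q=r.x; print("lean deg",np.degrees(np.arctan2(np.hypot(q[2]-q[0],q[3]-q[1]),.085)))
E
```

```text
eef_pos: [0.3545, 0.1234, 0.2818]
side 266 [195. 141.] [207. 175.] [200.4436  157.54512]
top 59 [216.  99.] [230. 141.] [225.18645 129.1017 ]
[0.62738104 0.1238952  0.61026484 0.11528823] [ 0.  0. -0. -0.  0.  0.  0.  0.]
lean deg 12.701806466312174
```

```bash
python3 - <<'E'
from h import *
s=bot.camera("side"); p=proj(s,[[.608,.115,.224]])[0]; print(p,bot.get_obs()["clock"])
if abs(p[1]-141)<4: print(bot.job_done())
E
```

```text
[203.83124827 138.50527462] 30.7333
the job is handed in; nothing more can be done
None
```

I handed the job in at 30.7 s of the 72 s allowed: both bolts are in the red bin, the large blue stop is in the blue bin, and the file stands handle up in the cup with its tip on the bottom, leaning about 13° on the rim.

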